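Load a solder reel on its bench stand

TASK

Load the reel stand: set the eight-sided solder reel down in the nest between the stand's two cheeks, push the axle by its handle through the keeper-side cheek, the reel and the far cheek until its collar is fully home, so that the reel hangs on the axle, then swing the keeper bar right down into the axle's neck and let go. Leave the other things on the bench where they are.

Things in the scene. Friction and masses are not known exactly. Their poses are not given: they have to be found in the camera images.
- stand: Grey steel reel stand screwed to the bench: base 100 (x) x 156 (y) x 8 mm, two cheeks 60 mm wide (x), 10 mm thick, 74 mm tall, inner faces y = -45 and +45. Origin under the base's centre, z up. The bore line runs along y, 55 mm above the bench, at x = 0; each cheek has a brass bush with a 15 mm hole, outer rims at y = +58 (keeper side) and -58.
- nest (a point): Centre of the reel when it rests in the stand's black nest, midway between the cheeks: 44.5 mm above the bench, 10.5 mm below the bore line; the reel's axis then lies along y. Flat pad 24 mm wide, two 45 degree flanks, low lips at y = -26 and +26 whose tops are 21 mm above the bench (fingertips must stay above 25 mm). Axes as the stand's.
- near_bore (a point): Centre of the outer rim of the keeper-side bush, on the bore line, stand y = +58; the axle goes in here towards stand -y, and its collar seats on this rim. Axes as the stand's.
- far_bore (a point): Centre of the outer rim of the far bush, on the bore line, stand y = -58.
- keeper (a joint): Angle of the keeper, a flat steel drop bar on a stiff pivot (0.04 N m of friction: it stays where it is left) outside the keeper-side cheek: 0 = down, level, in the neck of an axle that is home; up to 1.35 = raised. It swings in the plane y = +66 of the stand. An axle that is not home blocks it.
- keeper_pivot (a point): Pivot of the keeper, axis along y: stand x = +34, y = +66, 66 mm above the bench. The bar reaches 70 mm from it, towards stand -x when down; 4.5 mm thick in y, 11.5 mm deep; down, its top is 72 mm above the bench. At angle a it points along (-cos a, sin a) in the stand's (x, z). Axes as the stand's.
- keeper_tab (a point): Middle of the upper face of the 16 x 10 mm tab at the free end of the keeper, 62 mm from the pivot. To close it, push on the bar's upper side (the side away from the axle), across the bar, not along it.
- axle: Steel axle with a black square handle, lying on the bench about 2 degrees tip down, a handle flat level. Axis along its y, origin at the collar's seating face: shaft 12 mm thick from y = 0 to the tip at -134 (last 14 mm tapering to 5 mm); collar 20 mm across, y 0 to 4; neck 10 mm across, y 4 to 12; handle 20 x 20 mm, y 12 to 72. 100 g. 1.5 mm play all round in a bush.
- axle_handle (a point): Point on the axle's axis inside the handle, y = +56 (16 mm from its end): grip here across the handle, and the gripper's body stays clear of the raised keeper when the axle is home.
- axle_tip (a point): Tip of the axle, y = -134.
- reel: Grey reel of solder wire with eight-sided flanges 60 mm across flats, 44 mm wide, 250 g, standing on a flat. Origin at its centre, y along its axis. The wire between the flanges (36 mm wide) is 56 mm across: grip it there from above, fingers either side of the axis. Bore 24 mm, mouths countersunk to 32 mm. On an axle that is home it hangs about 3 mm clear of the nest.
- solder_spool: Bystander: round white spool of solder lying on its face, 58 mm across, 45 mm high.
- black_flask: Bystander: black flask, 72 mm across, 250 mm tall.
- flux_bottle: Bystander: brown bottle with white cap, 52 mm across, 78 mm tall.
- glass_cutter: Bystander: yellow glass cutter, 151 x 15 mm, near the front edge of the bench.
- grozing_pliers: Bystander: red-handled pliers, 168 x 61 x 18 mm.
- running_pliers: Bystander: blue-handled pliers, 168 x 61 x 18 mm.
- marker: Bystander: white marker pen with black cap, 135 mm long.
Mind the look-alikes: they are no part of the job. What is shaped like the reel but black is not meant.

How it is judged:
By the outcome, as a careful person would: the job done as asked, in the order asked, and still so for the second after the job is handed in, with the robot touching nothing.
It also fails if it takes over 72 s, if anything falls off the work surface, if the arm or the gripper's body presses on something with over 40 N, if the wrist force passes 120 N, or if a joint passes its speed limit or range.

ROBOT

A 6-joint arm with a two-finger parallel gripper is mounted at the origin on a cart in front of the work surface, level with it; the furniture and walls round the work are solid. World frame = base frame: x ahead of the robot, y to its left, z up, the work surface at z = 0. Lengths are in m, angles in rad, forces in N, time in s.
With the tool pointing down it reaches from about 0.25 to 0.8 m from the base axis. Payload 8.5 kg.
Tool frame: the origin (TCP) lies on the front face of the gripper's body, between the roots of the fingers; the fingertips stand 73 mm ahead of it and the grasp point (between the pads) lies 54 mm ahead of it; z points along the fingers, y is the line along which they close (so a half turn about z gives the same grasp; the last joint's range is limited). The gripper opens to 85 mm and grips with 20 to 120 N. Pads are 22 mm wide; open, the fingers measure 114 mm over their backs; the gripper's body (76 mm by 85 mm) begins 54 mm behind the grasp point. The pads swing forward as they close: fully open they stand 13 mm farther back than shut.
Start: joints at [1.257, 0.238, -0.013, 1.319, 0, 1.571], TCP at [0.162, 0.499, 0.304] pointing down, gripper open.
Joint ranges: [-2.66, 2.66], [-1.03, 1.9], [-1.14, 1.46], [-1.82, 2.27], [-1.45, 1.34], [-3.14, 3.14]. Speed limits (rad/s): [2.22, 2.22, 2.79, 3.14, 3.14, 3.14].

INTERFACE

Orientations are given as a rotation vector (axis times angle).
In Python, from workcell import telemetry, optics, env gives the robot as it stands. The module is installed in compiled form; this text tells all that it offers.
- The arm moves only by the shell command python3 -m creep 'ROWS' [FORCE]. ROWS is JSON, a list of rows, each a list of 3 entries, a list of its own where there are three numbers: the shift along the tool's x, y, z in mm, then the turn, a rotation vector about the tool's x, y, z in degrees, then the opening, from 0 (shut) to 1 (fully open). A call has 1 to 20 rows; each row is the pose to reach, as a shift and turn from the pose commanded when the call began, along the tool's axes at that moment; what a row does not reach only later rows make up. A row lasts 1/8 s, in which the tool goes at most 62.5 mm and 10.7 degrees, less where a joint would pass 70% of its speed; a pose out of reach is approached as far as the arm can. A call with a gripper value outside its range is refused whole. The fingers move at their own pace and stop on an object; FORCE is the grip in N (left out, the last holds). Time passes only in rows, so rows that repeat a pose let the fingers close. It gives the time, the measured TCP pose, the force, the opening and the grip force at its end, in the units of the state.
- telemetry.get_state(): the state, without advancing time (a new reading comes with each control period).
- optics.read_camera(name): name is "side" or "top" or "wrist"; returns the picture (384x512x3 uint8, red, green, blue); there is no depth.
- optics.get_calibration(name): a dict with "camera_matrix" (3x3 intrinsics, pixels), "rvec" (rotation vector, rad) and "tvec" (3), from world to camera coordinates, as OpenCV has them. Camera axes: x right, y down, z forward; pixel columns grow to the right and rows downward; lengths in m; the calibration is good to about 2 mm. A picture is of the moment at which its call begins: read the wrist's pose just before it. get_calibration takes no time and is no camera call; for the wrist camera it gives the pose at the moment of the call.
- env.hand_in(): hands the job in; it is judged then, once.
The state is a dict: "time_s": time; "q": joint angles; "qd": joint speeds; "tau": joint torques, N m; "tool_pos": TCP position; "tool_rot": TCP orientation; "force": force on the tool from outside, world axes, zero at the start; "wrist_torque": the same for the moment, N m; "width": finger opening in m; "grasp_force": force on a finger pad.
Only numpy, scipy, OpenCV 4.12 (cv2) and the standard library are available. Lean on these libraries where they do the work, as an engineer would, in place of code of your own. Each camera call takes 0.05 s, during which the arm holds its last target. There are 200 camera calls.

## Working session

There is one attempt and no reset: what is moved stays moved. The work goes in short steps, Python scripts to look and compute and a shell command to move; the robot and the scene stay as the last step left them, time stands still between calls to the robot, and variables do not carry over. Pictures are saved under pics/ and viewed, at most 10 in all, crops included, and the job is handed in when it is done.

```bash
mkdir -p pics; cat > h.py <<'E'
import numpy as np,cv2
from workcell import telemetry,optics,env
def snap(n,f): 
    im=optics.read_camera(n); cv2.imwrite('pics/'+f,im[:,:,::-1]); return im
def cal(n):
    c=optics.get_calibration(n); return np.array(c['camera_matrix'],float),cv2.Rodrigues(np.array(c['rvec'],float))[0],np.array(c['tvec'],float).ravel()
def ray(n,u,v):
    K,R,t=cal(n); d=R.T@np.linalg.inv(K)@[u,v,1]; return -R.T@t,d
def px2z(n,u,v,z):
    o,d=ray(n,u,v); return o+d*(z-o[2])/d[2]
def proj(n,P):
    K,R,t=cal(n); p=(R@np.atleast_2d(P).T).T+t; p=p@K.T; return p[:,:2]/p[:,2:]
E
python3 - <<'E'
from h import *
a=snap('top','top0.png'); b=snap('side','side0.png')
for n in('top','side'):
    K,R,t=cal(n); print(n,K.tolist(),(-R.T@t).round(3),R.round(3).tolist())
s=telemetry.get_state(); print(s['time_s'],s['tool_pos'],s['tool_rot'],s['force'],s['width'])
cv2.imwrite('pics/top0x.png',cv2.resize(a,(800,600),interpolation=cv2.INTER_CUBIC)[:,:,::-1])
cv2.imwrite('pics/side0x.png',cv2.resize(b,(800,600),interpolation=cv2.INTER_CUBIC)[:,:,::-1])
E
```

```text
top [[433.5812840458459, 0.0, 258.4226966554005], [0.0, 433.5812840458459, 191.2888444190408], [0.0, 0.0, 1.0]] [0.213 0.104 1.715] [[0.018, -1.0, 0.005], [-0.979, -0.019, -0.205], [0.205, -0.001, -0.979]]
side [[373.7146593136315, 0.0, 255.74261057769408], [0.0, 373.7146593136315, 195.62926496396128], [0.0, 0.0, 1.0]] [-0.085  1.036  0.508] [[-0.824, -0.565, -0.026], [-0.184, 0.311, -0.932], [0.535, -0.764, -0.36]]
0.1 [0.16196913 0.49908388 0.30333522] [-4.90876842e-01 -3.10278080e+00  2.05996172e-03] [ 0.32588618 -0.35940092 -0.18167842] 0.08550057732405048
```

View pics/top0x.png

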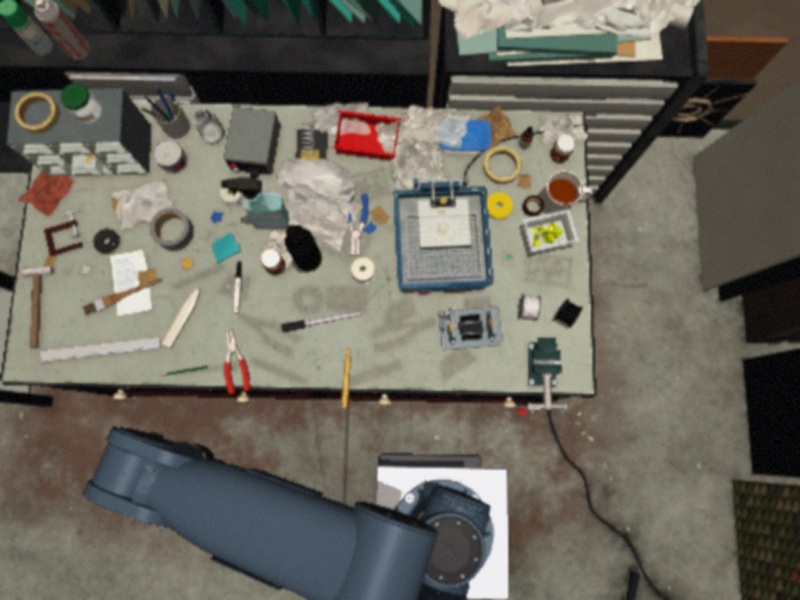

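View pics/side0x.png

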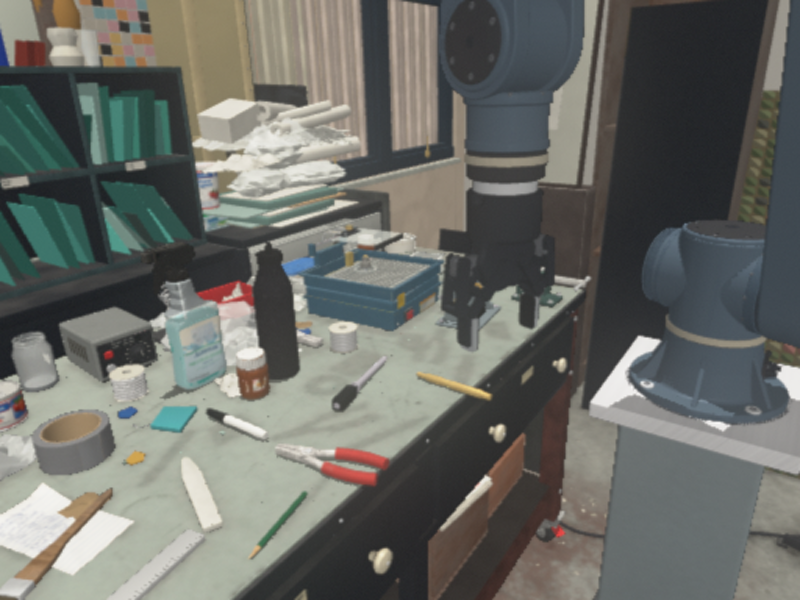

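The top view shows, in 800x600 pixels, the stand at (470,328), the grey reel candidate at (531,306) and a black octagon at (568,312). The axle has its handle at (293,325) and its tip at (362,313). Look-alikes:
- **Reel:** grey (531,306), black decoy (568,312), round white spool (362,270), and another spool by the flask in the side view.
- **Axle:** marker (238,287), glass cutter (346,378).

A close crop will check the choice.

```bash
python3 - <<'E'
from h import *
a=cv2.imread('pics/top0.png')
c1=cv2.resize(a[180:230,275:385],None,fx=7,fy=7,interpolation=cv2.INTER_CUBIC)
c2=cv2.resize(a[192:220,172:242],None,fx=7,fy=7,interpolation=cv2.INTER_CUBIC)
o=np.zeros((c1.shape[0]+c2.shape[0],770,3),np.uint8); o[:350]=c1; o[350:,:490]=c2
cv2.imwrite('pics/crop1.png',o)
for n,u,v,z in [('stand',470,328,.008),('reel',531,306,.06),('black',568,312,.06),('hand',283,327,.01),('tip',362,313,.01)]:
    print(n,px2z('top',u/1.5625,v/1.5625,z).round(3))
E
```

```text
stand [ 0.497 -0.068  0.008]
reel [ 0.546 -0.215  0.06 ]
black [ 0.533 -0.307  0.06 ]
hand [0.49  0.408 0.01 ]
tip [0.53  0.208 0.01 ]
```

View pics/crop1.png

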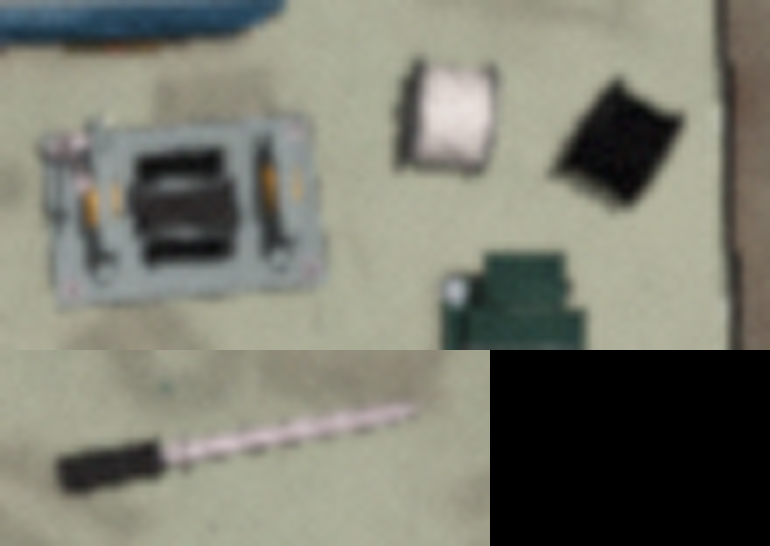

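The crop confirms the grey octagonal reel at crop (450,115), with its axis about along world y, and the black tilted decoy at (620,145), which is left alone. The stand's keeper side is on the left (+y), with the keeper raised. The axle has its handle on the left and its tip on the right. Next step is working out wrist camera viewpoints.

```bash
cat >> h.py <<'E'
from scipy.spatial.transform import Rotation as Ro
def Rdown(a): # tool y = (cos a, sin a,0) world, z down
    y=np.array([np.cos(a),np.sin(a),0]); z=np.array([0,0,-1.]); return np.stack([np.cross(y,z),y,z],1)
def delta(p,R): # needed shift mm, turn deg from measured pose
    s=telemetry.get_state(); R0=Ro.from_rotvec(s['tool_rot']).as_matrix()
    return (R0.T@(np.array(p)-s['tool_pos'])*1e3).round(1).tolist(), np.rad2deg(Ro.from_matrix(R0.T@R).as_rotvec()).round(2).tolist()
E
python3 - <<'E'
from h import *
s=telemetry.get_state(); R0=Ro.from_rotvec(s['tool_rot']).as_matrix()
K,R,t=cal('wrist'); c=-R.T@t
print('R0',R0.round(3).tolist()); print('cam in tool',(R0.T@(c-s['tool_pos'])).round(3),(R0.T@R.T).round(3).tolist(),K.tolist())
for a in (0,180,2.6,-11): print(a,delta([.47,-.1,.35],Rdown(np.deg2rad(a))))
E
```

```text
R0 [[-0.951, 0.309, -0.0], [0.309, 0.951, -0.001], [0.0, -0.001, -1.0]]
cam in tool [ 0.074 -0.001 -0.071] [[-0.0, -0.956, -0.292], [1.0, 0.0, -0.0], [0.0, -0.292, 0.956]] [[270.14783753476473, 0.0, 261.8231656530152], [0.0, 270.14783753476473, 190.9681689363134], [0.0, 0.0, 1.0]]
0 ([-477.9, -474.8, -46.0], [-0.07, 0.05, 72.02])
180 ([-477.9, -474.8, -46.0], [-0.05, -0.07, -107.98])
2.6 ([-477.9, -474.8, -46.0], [-0.07, 0.05, 69.42])
-11 ([-477.9, -474.8, -46.0], [-0.06, 0.05, 83.02])
```

```bash
python3 -m creep '[[[-516,-462,53],[0,0,72],1],[[-516,-462,53],[0,0,72],1],[[-516,-462,53],[0,0,72],1],[[-516,-462,53],[0,0,72],1],[[-516,-462,53],[0,0,72],1],[[-516,-462,53],[0,0,72],1],[[-516,-462,53],[0,0,72],1],[[-516,-462,53],[0,0,72],1],[[-516,-462,53],[0,0,72],1],[[-516,-462,53],[0,0,72],1],[[-516,-462,53],[0,0,72],1],[[-516,-462,53],[0,0,72],1],[[-516,-462,53],[0,0,72],1],[[-516,-462,53],[0,0,72],1],[[-516,-462,53],[0,0,72],1]]' | tail -c 400
python3 - <<'E'
from h import *
s=telemetry.get_state();print(s['time_s'],s['tool_pos'],s['q'],np.abs(s['qd']).max())
a=snap('wrist','w1.png'); K,R,t=cal('wrist'); np.savez('w1.npz',K=K,R=R,t=t)
cv2.imwrite('pics/w1x.png',cv2.resize(a,(800,600),interpolation=cv2.INTER_CUBIC)[:,:,::-1])
E
```

```text
time_s: 1.98
tool_pos: [0.5098, -0.0982, 0.2513]
tool_rot: [2.219, 2.224, 0.0]
force: [-1.0, 0.3, 0.2]
width: 0.0853
grasp_force: 0.0
1.975 [ 0.50982899 -0.09819235  0.25132319] [-1.90261420e-01  2.51321102e-01 -1.32532405e-01  1.18661633e+00
 -1.63823220e-05  1.37842443e+00] 0.003620849048796987
```

View pics/w1x.png

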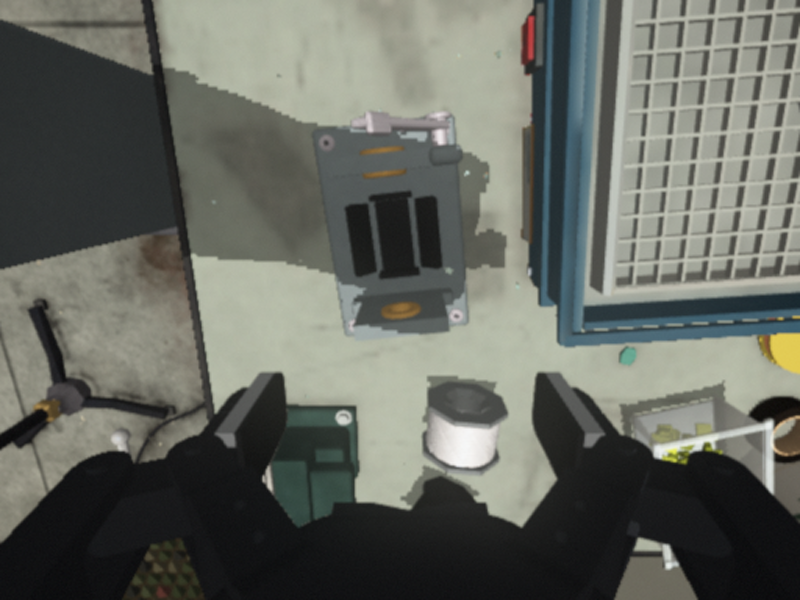

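```bash
python3 - <<'E'
from h import *
a=cv2.imread('pics/w1.png')
c1=cv2.resize(a[68:218,195:305],None,fx=4,fy=4,interpolation=cv2.INTER_CUBIC)
c2=cv2.resize(a[236:308,262:332],None,fx=4,fy=4,interpolation=cv2.INTER_CUBIC)
o=np.zeros((600,740,3),np.uint8); o[:,:440]=c1; o[:288,450:730]=c2
for x in range(0,740,20): o[::600 if x%100 else 600,x]=255
cv2.imwrite('pics/crop2.png',o)
E
```

```text
(no output)
```

View pics/crop2.png

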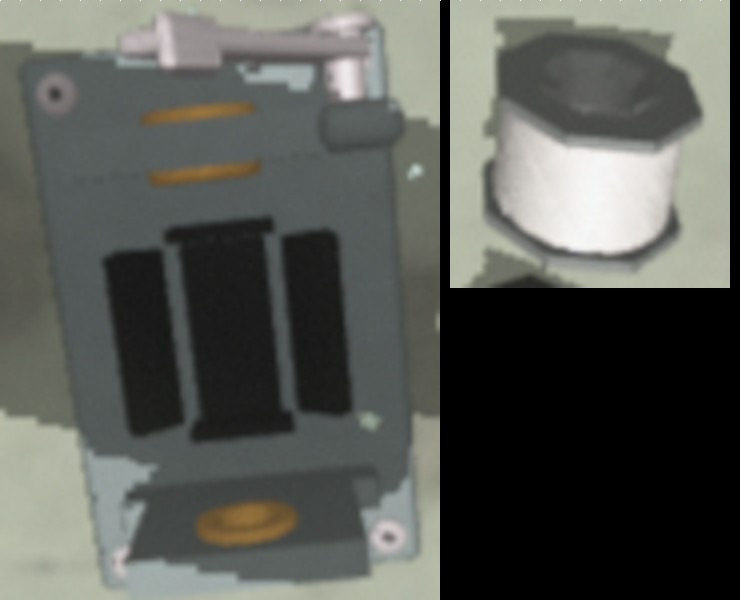

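The stand is well visible, in crop2 pixels: base corners at (22,62), (383,22), (103,588) and (418,555), far bush at (247,523). The reel's +y flange octagon is at (497..700, 35..147). Fitting both poses next.

```bash
cat > fit.py <<'E'
from h import *
from scipy.optimize import least_squares
d=np.load('w1.npz'); K,R,t=d['K'],d['R'],d['t']
def pj(P): p=(R@np.atleast_2d(P).T).T+t; p=p@K.T; return p[:,:2]/p[:,2:]
def W(q,M): 
    c,s=np.cos(q[2]),np.sin(q[2]); M=np.array(M); return np.c_[q[0]+c*M[:,0]-s*M[:,1],q[1]+s*M[:,0]+c*M[:,1],M[:,2]]
def fit(M,px,q0):
    r=least_squares(lambda q:(pj(W(q,M))-px).ravel(),q0,loss='soft_l1'); return r.x,(pj(W(r.x,M))-px).round(1).tolist()
E
python3 - <<'E'
from fit import *
print('cam',-R.T@t)
M=[[-.05,.078,.008],[.05,.078,.008],[-.05,-.078,.008],[.05,-.078,.008]]
px=np.array([[22,62],[383,22],[103,588],[418,555]])/4+[195,68]
q,e=fit(M,px,[.5,-.07,.05]); print('stand',q.round(4),e)
print('crop proj: farbore in/out, bush tops, lips, keeper:')
T=lambda M:((pj(W(q,M))-[195,68])*4).round(0).tolist()
print(T([[0,-.045,.055],[0,-.042,.055],[0,.045,.063],[0,.058,.063],[0,.026,.021],[0,-.026,.021],[.034,.066,.066]]))
for a in (0,.5,.9,1.2,1.35): print(a,T([[.034-.07*np.cos(a),.066,.066+.07*np.sin(a)],[.034-.062*np.cos(a),.066,.066+.062*np.sin(a)]]))
h=.0124
M=[[-h,.022,.06],[h,.022,.06],[.03,.022,.03+h],[.03,.022,.03-h],[h,.022,0],[-h,.022,0],[-.03,.022,.03-h],[-.03,.022,.03+h]]
px=(np.array([[562,135],[635,145],[700,118],[688,82],[618,42],[540,35],[497,65],[505,100]])-[450,0])/4+[262,236]
q,e=fit(M,px,[.546,-.215,.0]); print('reel',q.round(4),np.rad2deg(q[2]),e)
M=np.array(M); M[:,1]=-.022
print((((pj(W(q,M))-[262,236])*4)+[450,0]).round(0).tolist())
E
```

```text
cam [ 0.51017209 -0.02444471  0.32235609]
stand [ 0.5002 -0.0707  0.1038] [[-1.2, -0.5], [0.6, -0.7], [-0.3, 1.0], [0.7, 1.6]]
crop proj: farbore in/out, bush tops, lips, keeper:
[[246.0, 525.0], [245.0, 515.0], [204.0, 168.0], [197.0, 108.0], [221.0, 239.0], [241.0, 425.0], [345.0, 53.0]]
0 [[31.0, 87.0], [67.0, 83.0]]
0.5 [[38.0, 71.0], [78.0, 69.0]]
0.9 [[116.0, 50.0], [148.0, 50.0]]
1.2 [[217.0, 31.0], [236.0, 35.0]]
1.35 [[278.0, 22.0], [288.0, 27.0]]
reel [ 0.5524 -0.2211 -0.1016] -5.818692326168113 [[0.3, 1.2], [4.0, 0.6], [-0.2, 0.1], [-1.5, -1.8], [0.3, 0.2], [1.3, 0.2], [-0.6, -1.9], [-1.8, -0.0]]
[[543.0, 270.0], [627.0, 278.0], [675.0, 243.0], [660.0, 193.0], [600.0, 156.0], [529.0, 150.0], [479.0, 176.0], [481.0, 226.0]]
```

```bash
python3 - <<'E'
from fit import *
h=.0124
M=[[-h,.022,.06],[h,.022,.06],[.03,.022,.03+h],[.03,.022,.03-h],[h,.022,0],[-h,.022,0],[-.03,.022,.03-h],[-.03,.022,.03+h],[-h,-.022,.06],[h,-.022,.06],[.03,-.022,.03+h],[-.03,-.022,.03-h],[-.03,-.022,.03+h]]
px=(np.array([[562,135],[640,147],[700,118],[688,82],[618,42],[540,35],[497,65],[505,100],[543,262],[635,267],[680,230],[487,178],[487,215]])-[450,0])/4+[262,236]
q,e=fit(M,px,[.546,-.215,.0]); print('reel',q.round(4),np.rad2deg(q[2]),e)
for z in (.13,.054+.027): print(delta([q[0],q[1],z],Rdown(q[2])))
for a in(0,q[2]): print(np.rad2deg(a))
E
```

```text
reel [ 0.5532 -0.2204 -0.0773] -4.430353591000722 [[0.5, 0.8], [3.1, -0.7], [0.2, -1.0], [-1.1, -2.8], [0.5, -0.6], [1.5, -0.2], [-0.5, -1.9], [-1.6, -0.1], [1.1, 1.8], [-0.7, 2.0], [-0.1, 2.2], [-1.0, -0.4], [-0.4, 2.7]]
([-122.2, 43.0, 121.4], [0.03, 0.0, 4.55])
([-122.2, 42.9, 170.4], [0.03, 0.0, 4.55])
0.0
-4.430353591000722
```

```bash
python3 - <<'E'
from fit import *
h=.0124
V=[(s*.022) for s in(1,-1)]
M=[[x,y,z] for y in V for x,z in[(-h,.06),(h,.06),(.03,.03+h),(.03,.03-h),(h,0),(-h,0),(-.03,.03-h),(-.03,.03+h)]]
for q in ([.5532,-.2204,-.0773],[.5532,-.2174,-.0773]):
    p=(proj('top',W(q,M))-[275,180])*7; print(p.min(0),p.max(0))
p=(proj('top',W([.5002,-.0707,.1038],[[-.05,.078,.008],[.05,.078,.008],[-.05,-.078,.008],[.05,-.078,.008]]))-[275,180])*7; print(p)
E
```

```text
[403.59942751  49.87224278] [503.57451334 169.13569302]
[398.38853426  49.77137872] [498.19647427 169.0356563 ]
[[ 57.2209043  301.78180169]
 [ 40.30803554 128.90989189]
 [330.86530293 278.64354405]
 [310.79120364 106.38189911]]
```

```bash
python3 -m creep '[[[-120,42,80],[0,0,4.5],1],[[-120,42,80],[0,0,4.5],1],[[-120,42,80],[0,0,4.5],1],[[-120,42,80],[0,0,4.5],1],[[-120,42,120],[0,0,4.5],1],[[-120,42,145],[0,0,4.5],1],[[-120,42,165],[0,0,4.5],1],[[-120,42,165],[0,0,4.5],1],[[-120,42,165],[0,0,4.5],0.55],[[-120,42,165],[0,0,4.5],0.4],[[-120,42,165],[0,0,4.5],0.4],[[-120,42,165],[0,0,4.5],0.4],[[-120,42,165],[0,0,4.5],0.4],[[-120,42,165],[0,0,4.5],0.4]]' 40
```

```text
time_s: 3.78
tool_pos: [0.553, -0.2193, 0.0877]
tool_rot: [2.305, 2.132, 0.002]
force: [-0.1, 1.8, 5.8]
width: 0.0552
grasp_force: 41.3
```

```bash
python3 -m creep '[[[0,0,-40],[0,0,0],0.4],[[0,0,-90],[0,0,0],0.4],[[0,0,-115],[0,0,0],0.4],[[0,0,-115],[0,0,0],0.4],[[0,0,-115],[0,0,0],0.4]]'
python3 - <<'E'
from h import *
s=telemetry.get_state(); R0=Ro.from_rotvec(s['tool_rot']).as_matrix(); print(np.arctan2(R0[1,1],R0[0,1]))
print(delta([.5002,-.0707,.2],Rdown(.1038)),s['width'])
a=snap('wrist','w2.png'); cv2.imwrite('pics/w2x.png',cv2.resize(a[180:384,150:380],None,fx=2.9,fy=2.9,interpolation=cv2.INTER_CUBIC)[:,:,::-1])
E
```

```text
time_s: 4.4
tool_pos: [0.5517, -0.2191, 0.2]
tool_rot: [-2.306, -2.132, 0.001]
force: [-1.1, 0.4, -3.2]
width: 0.0549
grasp_force: 45.6
-0.07818818145528428
([143.9, -62.9, 0.1], [-0.07, -0.02, -10.43]) 0.05492781705304134
```

View pics/w2x.png

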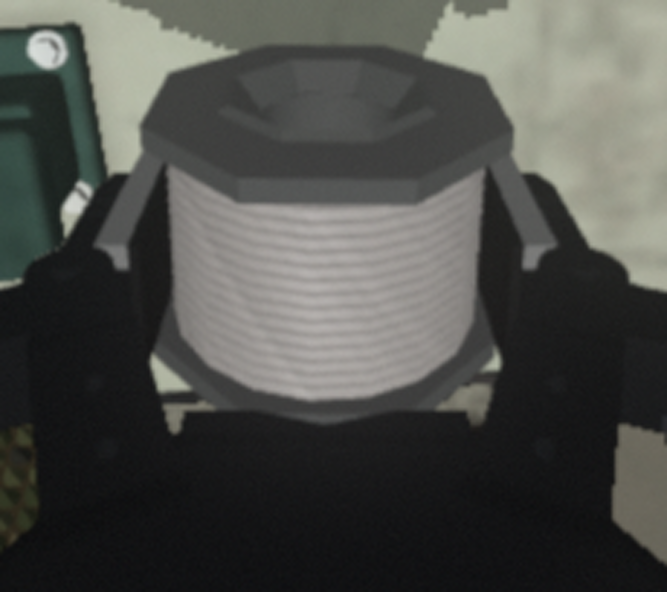

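The reel is held level and square between the pads. Its near flange vertices are at (238,182), (418,182), (512,128), (485,75), (385,47), (272,47), (170,75) and (142,128). Fitting its offset in the tool frame.

```bash
python3 - <<'E'
from h import *
from scipy.optimize import least_squares
K,R,t=cal('wrist'); s=telemetry.get_state(); R0=Ro.from_rotvec(s['tool_rot']).as_matrix(); p0=np.array(s['tool_pos'])
px=np.array([[238,182],[418,182],[512,128],[485,75],[385,47],[272,47],[170,75],[142,128]])/2.9+[150,180]
h=.0124
M=np.array([[.022,-h,-.03],[.022,h,-.03],[.022,.03,-h],[.022,.03,h],[.022,h,.03],[.022,-h,.03],[.022,-.03,h],[.022,-.03,-h]])
def f(q):
    P=M@Ro.from_rotvec(q[3:]).as_matrix().T+q[:3]; P=P@R0.T+p0; p=(P@R.T+t)@K.T; return (p[:,:2]/p[:,2:]-px).ravel()
r=least_squares(f,[0,0,.055,0,0,0]); print(r.x[:3].round(4),np.rad2deg(r.x[3:]).round(1),f(r.x).round(1))
E
```

```text
[0.     0.001  0.0577] [-0.2  0.2 -0.1] [ 0.3 -0.3 -0.6 -0.2  0.6  0.4 -0.2  0.1  0.3 -0.2 -0.8 -0.2  0.4  0.1
 -0.1  0.3]
```

```bash
python3 -m creep '[[[40,-18,0],[0,0,-5],0.4],[[80,-36,0],[0,0,-10.4],0.4],[[120,-53,0],[0,0,-10.4],0.4],[[144,-63.5,0],[0,0,-10.4],0.4],[[144,-63.5,0],[0,0,-10.4],0.4],[[144,-63.5,0],[0,0,-10.4],0.4],[[144,-63.5,35],[0,0,-10.4],0.4],[[144,-63.5,65],[0,0,-10.4],0.4],[[144,-63.5,82],[0,0,-10.4],0.4],[[144,-63.5,90],[0,0,-10.4],0.4],[[144,-63.5,94],[0,0,-10.4],0.4],[[144,-63.5,96],[0,0,-10.4],0.4],[[144,-63.5,97],[0,0,-10.4],0.4],[[144,-63.5,97],[0,0,-10.4],0.4]]'
```

```text
time_s: 6.2
tool_pos: [0.5004, -0.0709, 0.1043]
tool_rot: [2.103, 2.333, 0.0]
force: [0.1, 0.4, -2.6]
width: 0.0552
grasp_force: 45.3
```

```bash
python3 -m creep '[[[0,0,1],[0,0,0],0.4],[[0,0,2],[0,0,0],0.4],[[0,0,3],[0,0,0],0.4],[[0,0,3],[0,0,0],0.4]]'
```

```text
time_s: 6.7
tool_pos: [0.5003, -0.0708, 0.1021]
tool_rot: [2.103, 2.333, 0.001]
force: [-4.8, 0.9, 14.5]
width: 0.0551
grasp_force: 47.4
```

```bash
python3 -m creep '[[[0,0,0],[0,0,0],0.7],[[0,0,0],[0,0,0],1],[[0,0,0],[0,0,0],1],[[0,0,0],[0,0,0],1],[[0,0,-30],[0,0,0],1],[[0,0,-80],[0,0,0],1],[[0,0,-140],[0,0,0],1],[[50,6,-148],[0,0,-5],1],[[398,46,-148],[0,0,-5],1],[[398,46,-148],[0,0,-5],1],[[398,46,-148],[0,0,-5],1],[[398,46,-148],[0,0,-5],1],[[398,46,-148],[0,0,-5],1],[[398,46,-148],[0,0,-5],1],[[398,46,-148],[0,0,-5],1],[[398,46,-148],[0,0,-5],1],[[398,46,-148],[0,0,-5],1]]'
python3 - <<'E'
from h import *
s=telemetry.get_state(); print(s['q'])
a=snap('wrist','w3.png'); K,R,t=cal('wrist'); np.savez('w3.npz',K=K,R=R,t=t)
m=cv2.resize(a,(800,600),interpolation=cv2.INTER_CUBIC)[:,:,::-1]
cv2.imwrite('pics/w3x.png',m)
E
```

```text
time_s: 8.82
tool_pos: [0.505, 0.3286, 0.249]
tool_rot: [2.002, 2.421, -0.001]
force: [1.0, 0.1, 0.6]
width: 0.0853
grasp_force: 0.0
[ 5.76912205e-01  3.92543448e-01  6.97539746e-02  1.24830951e+00
 -2.15986994e-04  1.95846941e+00]
```

View pics/w3x.png

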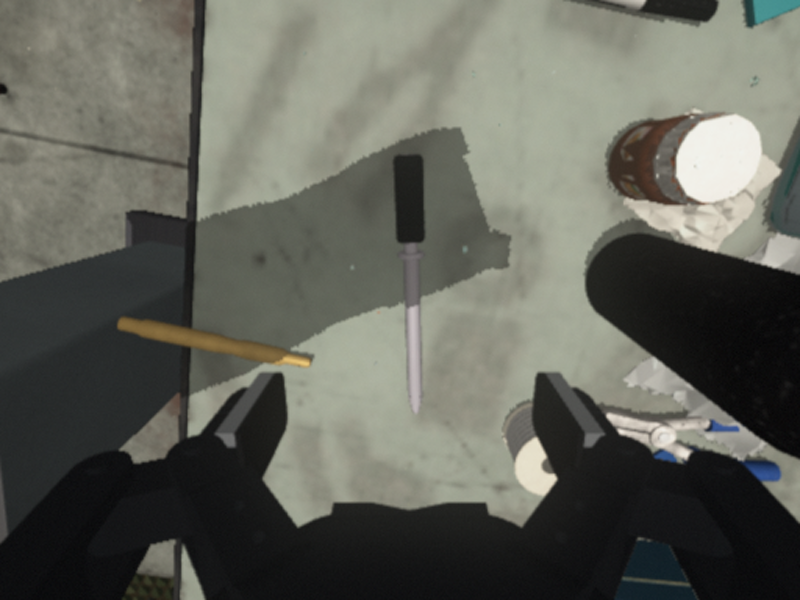

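The axle's handle end is at (409,155), handle front at (410,243) and tip at (416,412), with clear space around the handle. Fitting its pose.

```bash
python3 -m creep '[[[68,0.4,60],[0,0,-1.7],1],[[68,0.4,100],[0,0,-1.7],0.7],[[68,0.4,140],[0,0,-1.7],0.6],[[68,0.4,160],[0,0,-1.7],0.5],[[68,0.4,172],[0,0,-1.7],0.5],[[68,0.4,172],[0,0,-1.7],0.5],[[68,0.4,172],[0,0,-1.7],0.5],[[68,0.4,172],[0,0,-1.7],0.3],[[68,0.4,172],[0,0,-1.7],0.15],[[68,0.4,172],[0,0,-1.7],0.1],[[68,0.4,172],[0,0,-1.7],0.1],[[68,0.4,172],[0,0,-1.7],0.1]]' 80
```

```text
time_s: 10.38
tool_pos: [0.4928, 0.3969, 0.0775]
tool_rot: [1.963, 2.452, 0.002]
force: [1.0, -0.3, 6.2]
width: 0.0182
grasp_force: 79.4
```

```bash
python3 -m creep '[[[0,0,-40],[0,0,0],0.1],[[0,0,-80],[0,0,0],0.1],[[0,0,-80],[0,-2,0],0.1],[[0,0,-80],[0,-2,0],0.1]]'
cat >> h.py <<'E'
YS=.1038; O=np.array([.5002,-.0707,0])
def st(x,y,z): c,s=np.cos(YS),np.sin(YS); return O+[c*x-s*y,s*x+c*y,z]
def tcp_for(g,R,d=.0658): return np.array(g)-R[:,2]*d
Rax=lambda pitch=2.0,yaw=0.: Rdown(YS)@Ro.from_euler('zy',[-yaw,-pitch],degrees=True).as_matrix()
E
python3 - <<'E'
from h import *
s=telemetry.get_state(); R0=Ro.from_rotvec(s['tool_rot']).as_matrix(); print(np.arctan2(R0[1,1],R0[0,1]),R0[2])
for y in (.2755,): print(delta(tcp_for(st(0,y,.055),Rax()),Rax()))
E
```

```text
time_s: 10.88
tool_pos: [0.4919, 0.3967, 0.1559]
tool_rot: [1.946, 2.431, -0.036]
force: [0.0, 0.5, -1.9]
width: 0.018
grasp_force: 78.6
0.22083743863801855 [-0.03581829 -0.00126204 -0.99935752]
([-180.6, -61.8, 41.7], [0.16, 0.06, 6.7])
```

```bash
python3 -m creep '[[[-60,-20,0],[0,0,3],0.1],[[-120,-41,0],[0,0,6.7],0.1],[[-180.6,-61.8,0],[0,0,6.7],0.1],[[-180.6,-61.8,20],[0,0,6.7],0.1],[[-180.6,-61.8,36],[0,0,6.7],0.1],[[-180.6,-61.8,41.7],[0,0,6.7],0.1],[[-180.6,-61.8,41.7],[0,0,6.7],0.1],[[-180.6,-61.8,41.7],[0,0,6.7],0.1],[[-180.6,-61.8,41.7],[0,0,6.7],0.1]]'
python3 - <<'E'
from h import *
print(delta(tcp_for(st(0,.2755,.055),Rax()),Rax()))
a=snap('wrist','w4.png'); K,R,t=cal('wrist'); np.savez('w4.npz',K=K,R=R,t=t)
b=snap('side','s4.png')
P=np.array([st(0,.083,.055),st(0,.217,.055),st(0,.058,.055),st(0,-.058,.055)])
pw,ps=proj('wrist',P),proj('side',P); print(pw.round(0).tolist(),ps.round(0).tolist())
o=np.zeros((600,800,3),np.uint8)
o[:,:400]=cv2.resize(a[40:340,160:360],(400,600),interpolation=cv2.INTER_CUBIC)
u,v=ps.mean(0).astype(int); print(u,v)
o[:400,400:]=cv2.resize(b[v-50:v+50,u-50:u+50],(400,400),interpolation=cv2.INTER_CUBIC)
cv2.imwrite('pics/c4.png',o[:,:,::-1])
E
```

```text
time_s: 12.0
tool_pos: [0.4721, 0.2059, 0.1219]
tool_rot: [2.084, 2.312, -0.031]
force: [-0.6, -0.3, -2.4]
width: 0.018
grasp_force: 78.7
([-0.1, -0.7, 1.2], [0.27, -0.02, -0.01])
[[260.0, 456.0], [260.0, 325.0], [260.0, 475.0], [261.0, 548.0]] [[290.0, 195.0], [273.0, 209.0], [293.0, 193.0], [306.0, 182.0]]
290 194
```

View pics/c4.png

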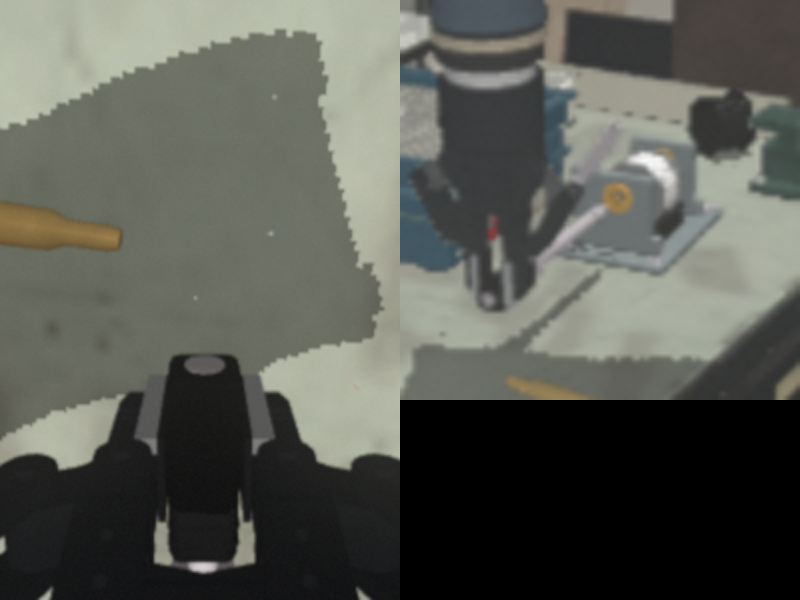

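The side crop shows the tip at (608,207), pointing at the near bush at (618,197), with relative error under about 2 mm, and the keeper raised clear. Entering the near bush.

```bash
python3 -m creep '[[[0,-0.7,0.7],[0,-0.5,0],0.1],[[-8,-0.7,1],[0,-0.5,0],0.1],[[-16,-0.7,1.3],[0,-0.5,0],0.1],[[-23,-0.7,1.5],[0,-0.5,0],0.1],[[-29,-0.7,1.7],[0,-0.5,0],0.1],[[-35,-0.7,1.9],[0,-0.5,0],0.1],[[-40,-0.7,2.1],[0,-0.5,0],0.1],[[-45,-0.7,2.3],[0,-0.5,0],0.1],[[-45,-0.7,2.3],[0,-0.5,0],0.1]]'; python3 -c "
from h import *
s=telemetry.get_state();print(s['wrist_torque'],delta(tcp_for(st(0,.2305,.055),Rax(2.5)),Rax(2.5)))"
```

```text
time_s: 13.22
tool_pos: [0.4758, 0.1604, 0.1208]
tool_rot: [2.081, 2.307, -0.041]
force: [-0.4, -0.5, -1.9]
width: 0.0182
grasp_force: 78.7
[0.09440688 0.06385727 0.00742831] ([1.0, 0.3, 0.0], [0.23, -0.01, -0.05])
```

```bash
python3 -m creep '[[[-6,0.2,0.3],[0,0,0],0.1],[[-12,0.2,0.5],[0,0,0],0.1],[[-17,0.2,0.7],[0,0,0],0.1],[[-21,0.2,0.9],[0,0,0],0.1],[[-25,0.2,1.1],[0,0,0],0.1],[[-29,0.2,1.3],[0,0,0],0.1],[[-33,0.2,1.4],[0,0,0],0.1],[[-37,0.2,1.6],[0,0,0],0.1],[[-37,0.2,1.6],[0,0,0],0.1]]'; python3 -c "
from h import *
s=telemetry.get_state();print(s['wrist_torque'],delta(tcp_for(st(0,.1925,.055),Rax(2.5)),Rax(2.5)))"
```

```text
time_s: 14.35
tool_pos: [0.4799, 0.1236, 0.1208]
tool_rot: [2.081, 2.307, -0.041]
force: [0.3, 0.4, -1.7]
width: 0.018
grasp_force: 78.6
[ 0.39986672  0.08152955 -0.03671904] ([0.0, 0.1, 0.1], [0.23, -0.01, -0.06])
```

```bash
python3 -m creep '[[[-5,0,0.2],[0,0,0],0.1],[[-10,0,0.4],[0,0,0],0.1],[[-15,0,0.7],[0,0,0],0.1],[[-20,0,0.9],[0,0,0],0.1],[[-25,0,1.1],[0,0,0],0.1],[[-30,0,1.3],[0,0,0],0.1],[[-30,0,1.3],[0,0,0],0.1]]'; python3 -c "
from h import *
s=telemetry.get_state();print(s['wrist_torque'],delta(tcp_for(st(0,.1625,.055),Rax(2.5)),Rax(2.5)))"
```

```text
time_s: 15.22
tool_pos: [0.4829, 0.0937, 0.1208]
tool_rot: [2.081, 2.307, -0.041]
force: [0.0, 0.9, -3.2]
width: 0.0178
grasp_force: 78.5
[0.64298801 0.03395715 0.02706001] ([0.1, 0.1, 0.0], [0.22, -0.02, -0.06])
```

```bash
python3 -m creep '[[[-4,0,0.2],[0,0,0],0.1],[[-8,0,0.3],[0,0,0],0.1],[[-12,0,0.5],[0,0,0],0.1],[[-16,0,0.7],[0,0,0],0.1],[[-20,0,0.9],[0,0,0],0.1],[[-20,0,0.9],[0,0,0],0.1]]'; python3 -c "
from h import *
s=telemetry.get_state();print(s['wrist_torque'],delta(tcp_for(st(0,.1425,.055),Rax(2.5)),Rax(2.5)))"
```

```text
time_s: 15.98
tool_pos: [0.485, 0.0736, 0.1207]
tool_rot: [2.081, 2.306, -0.041]
force: [0.1, 1.5, -4.2]
width: 0.0181
grasp_force: 78.3
[ 0.86997077  0.07627615 -0.02085363] ([0.3, 0.2, -0.0], [0.22, 0.02, -0.07])
```

```bash
python3 -m creep '[[[-5,0,0.2],[0,0,0],0.1],[[-10,0,0.4],[0,0,0],0.1],[[-14,0,0.6],[0,0,0],0.1],[[-18,0,0.8],[0,0,0],0.1],[[-21,0,0.9],[0,0,0],0.1],[[-23,0,1.0],[0,0,0],0.1],[[-24,0,1.0],[0,0,0],0.1],[[-24,0,1.0],[0,0,0],0.1]]'; python3 -c "
from h import *
s=telemetry.get_state();print(s['wrist_torque'],delta(tcp_for(st(0,.1165,.055),Rax(2.5)),Rax(2.5)))"
```

```text
time_s: 16.98
tool_pos: [0.4874, 0.0502, 0.1208]
tool_rot: [2.08, 2.307, -0.041]
force: [-0.2, 1.4, -3.6]
width: 0.018
grasp_force: 78.4
[0.73570022 0.0823283  0.01605171] ([-2.2, 0.2, 0.2], [0.22, -0.01, -0.04])
```

Passed the far bush; ~2 mm to home. Press gently until the force along +y rises.

```bash
python3 -m creep '[[[-1,0,0],[0,0,0],0.1],[[-2,0,0.1],[0,0,0],0.1],[[-3,0,0.1],[0,0,0],0.1],[[-3,0,0.1],[0,0,0],0.1]]'; python3 -m creep '[[[-0.7,0,0],[0,0,0],0.1],[[-1.4,0,0],[0,0,0],0.1],[[-1.4,0,0],[0,0,0],0.1]]'
```

```text
time_s: 17.48
tool_pos: [0.4877, 0.0478, 0.1208]
tool_rot: [2.08, 2.308, -0.039]
force: [-1.2, 5.9, -3.5]
width: 0.0182
grasp_force: 78.4
time_s: 17.85
tool_pos: [0.4877, 0.0474, 0.1209]
tool_rot: [2.081, 2.311, -0.036]
force: [-2.1, 12.3, -2.2]
width: 0.0185
grasp_force: 78.6
```

```bash
python3 -m creep '[[[-1,0,0],[0,0,0],0.1],[[-1,0,0],[0,0,0],0.1],[[-1,0,0],[0,0,0],0.3],[[-1,0,0],[0,0,0],0.5],[[-1,0,0],[0,0,0],0.5],[[-1,0,0],[0,0,0],0.5],[[-1,0,-20],[0,0,0],0.5],[[0,0,-60],[0,0,0],0.5],[[0,0,-90],[0,1,0],0.5],[[0,0,-90],[0,2.5,0],0],[[0,0,-90],[0,2.5,0],0],[[0,0,-90],[0,2.5,0],0]]'
python3 - <<'E'
from h import *
b=snap('side','s5.png'); a=snap('wrist','w5.png')
u,v=proj('side',st(0,.03,.06))[0].astype(int)
o=np.zeros((600,800,3),np.uint8); o[:300,:400]=cv2.resize(a,(400,300)); o[:400,400:]=cv2.resize(b[v-40:v+40,u-40:u+40],(400,400),interpolation=cv2.INTER_CUBIC)
o[300:,:400]=cv2.resize(a[200:350,160:360],(400,300),interpolation=cv2.INTER_CUBIC)
cv2.imwrite('pics/c5.png',o[:,:,::-1])
R=Rdown(YS)
for x,z in [(.035,.135),(.023,.1239),(.012,.1182)]: print(delta(st(x,.069,z)+[0,0,.073],R))
E
```

```text
time_s: 19.35
tool_pos: [0.4867, 0.0494, 0.2098]
tool_rot: [2.103, 2.332, 0.002]
force: [-0.4, 0.6, -0.0]
width: -0.0002
grasp_force: 0.0
([-52.0, 35.9, 2.0], [0.14, 0.01, -0.03])
([-52.0, 23.9, 13.1], [0.14, 0.01, -0.03])
([-52.0, 12.9, 18.8], [0.14, 0.01, -0.03])
```

View pics/c5.png

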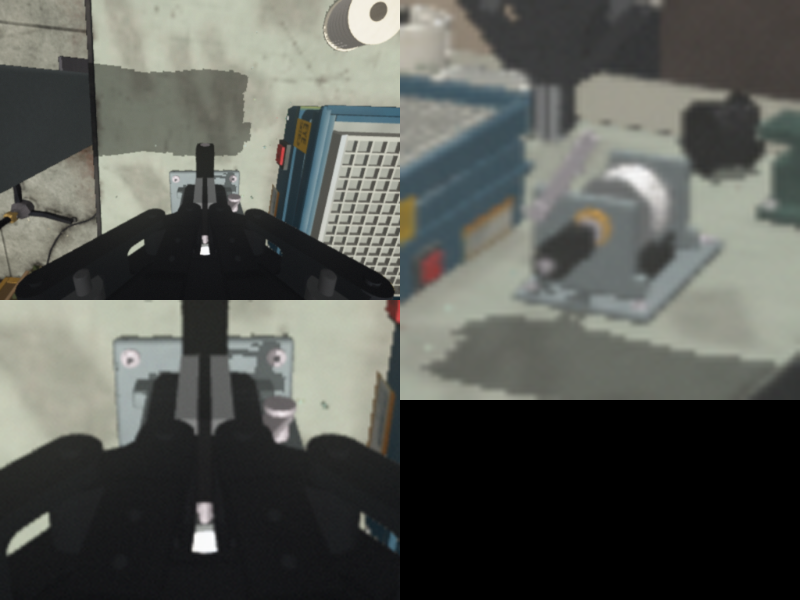

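The axle is home, with its collar at the gold bush at (595,225) in the crop and the reel on it. The keeper is still raised from (540,210) to (595,135). Swinging it down with closed fingertips along its arc.

```bash
python3 -m creep '[[[0,38,-13],[0,0,0],0],[[0,38,-13],[0,0,0],0],[[-52,38,-13],[0,0,0],0],[[-52,38,-13],[0,0,0],0],[[-52,36,2],[0,0,0],0],[[-52,29,8],[0,0,0],0],[[-52,21,13],[0,0,0],0],[[-52,15,16],[0,0,0],0],[[-52,10,19],[0,0,0],0],[[-52,5,23],[0,0,0],0],[[-52,0,27],[0,0,0],0],[[-52,0,27],[0,0,0],0]]'; python3 -c "
from h import *
print(delta(st(-.001,.069,.110)+[0,0,.073],Rdown(YS)))"
```

```text
time_s: 20.95
tool_pos: [0.4921, -0.0021, 0.1835]
tool_rot: [2.102, 2.332, 0.004]
force: [0.5, 0.3, -0.4]
width: 0.0
grasp_force: 0.0
([-0.0, -0.1, 0.5], [0.19, -0.01, -0.03])
```

```bash
python3 -m creep '[[[0,-4,4.5],[0,0,0],0],[[0,-8,9],[0,0,0],0],[[0,-11,14.5],[0,0,0],0],[[0,-13.5,20],[0,0,0],0],[[0,-15,24.5],[0,0,0],0],[[0,-16.5,29],[0,0,0],0],[[0,-17.3,33],[0,0,0],0],[[0,-18,36],[0,0,0],0],[[0,-18,36],[0,0,0],0]]'; python3 -c "
from h import *
print(delta(st(-.019,.069,.072)+[0,0,.073],Rdown(YS)))"
```

```text
time_s: 22.08
tool_pos: [0.4748, -0.0039, 0.1475]
tool_rot: [2.102, 2.332, 0.004]
force: [-0.3, 0.4, -0.8]
width: -0.0002
grasp_force: 0.0
([-0.1, -0.7, 2.5], [0.21, -0.01, -0.02])
```

```bash
python3 -m creep '[[[0,0,1],[0,0,0],0],[[0,0,2],[0,0,0],0],[[0,0,3],[0,0,0],0],[[0,0,3],[0,0,0],0]]'; python3 -m creep '[[[0,0,0.7],[0,0,0],0],[[0,0,1.4],[0,0,0],0],[[0,0,1.4],[0,0,0],0]]'
```

```text
time_s: 22.58
tool_pos: [0.4749, -0.0039, 0.1447]
tool_rot: [2.102, 2.331, 0.005]
force: [-1.0, 0.3, 0.4]
width: -0.0002
grasp_force: 0.0
time_s: 22.95
tool_pos: [0.475, -0.0039, 0.144]
tool_rot: [2.102, 2.331, 0.006]
force: [-3.3, 0.1, 9.7]
width: 0.0002
grasp_force: 5.0
```

Firm stop at tip height 71 mm, as expected for keeper down. Retract and check.

```bash
python3 -m creep '[[[0,0,-10],[0,0,0],0],[[0,0,-50],[0,0,0],0],[[0,0,-110],[0,0,0],0],[[60,0,-140],[0,0,0],0],[[60,0,-140],[0,0,0],0],[[60,0,-140],[0,0,0],0],[[60,0,-140],[0,0,0],0]]'
python3 - <<'E'
from h import *
b=snap('side','s6.png'); a=snap('wrist','w6.png'); c=snap('top','t6.png')
u,v=proj('side',st(0,.03,.06))[0].astype(int)
o=np.zeros((600,800,3),np.uint8); o[:300,:400]=cv2.resize(a,(400,300)); o[:400,400:]=cv2.resize(b[v-40:v+40,u-40:u+40],(400,400),interpolation=cv2.INTER_CUBIC)
o[300:,:400]=cv2.resize(a[190:310,180:340],(400,300),interpolation=cv2.INTER_CUBIC)
o[400:,400:]=cv2.resize(c[180:230,260:360],(400,200),interpolation=cv2.INTER_CUBIC)
cv2.imwrite('pics/c6.png',o[:,:,::-1])
P=[st(.034-.062*np.cos(A),.066,.066+.062*np.sin(A)) for A in (0,.2,.9)]; print(((proj('side',P)-[u-40,v-40])*5+[400,0]).round())
E
```

```text
time_s: 23.82
tool_pos: [0.4678, 0.055, 0.2825]
tool_rot: [2.103, 2.331, 0.003]
force: [-0.3, -0.6, 1.3]
width: -0.0003
grasp_force: 0.0
[[620. 217.]
 [618. 200.]
 [588. 144.]]
```

View pics/c6.png

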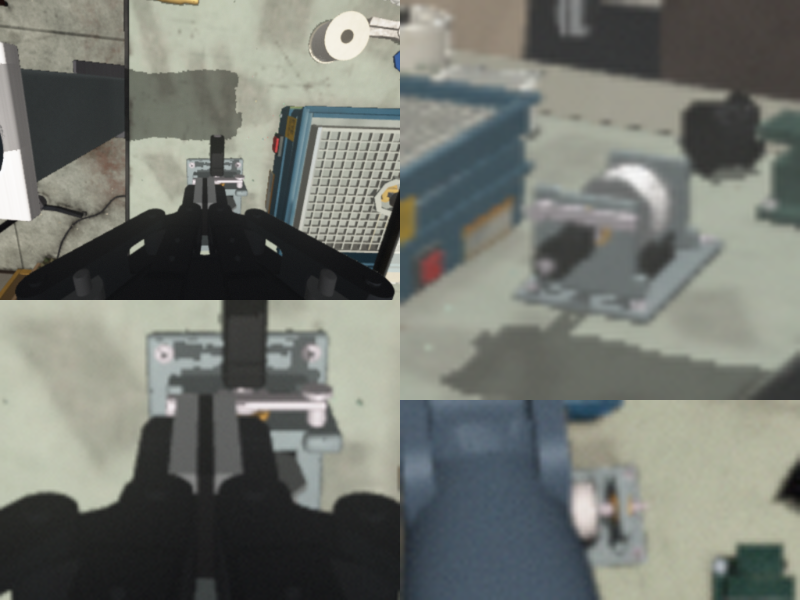

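The keeper lies level across the axle's neck, from (540,205) to about (635,215) in the side crop. That matches the predicted down position. The reel is on the axle, whose tip shows beyond the far cheek, and the arm is clear.

```bash
python3 -c "
from workcell import env; print(env.hand_in())"
```

```text
the job is handed in; nothing more can be done
None
```

Job handed in after about 24 s of the 72 s allowed: the reel is on the axle, the collar is home and the keeper is down in the neck, going by the final pictures and contact forces. The hand-in returned no verdict.

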